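# Load the autosampler rack in reverse order

### The job

Move the four sample jars from the white bench rack into the blue autosampler rack in reverse order, one jar per pocket: seen from the robot, the jar that stood leftmost in the bench rack goes into the rightmost pocket, and so on, until the one that stood rightmost is leftmost. The jars are glass: keep them upright, lower each one to the floor of its pocket rather than dropping it, and leave all four standing there released.

Things in the scene. Friction and masses are not known exactly. Their poses are not given: they have to be found in the camera images.
- jar_red: Closed amber glass sample jar with a red screw cap and a white label, about 0.12 kg. Straight round outside 40 mm in diameter, 88 mm tall; the cap is the top 28 mm (60 to 88 mm above the origin). Origin: centre of the underside; z up the jar. Yaw does not matter. At the start it stands in the bench rack, beside the tag of its colour.
- jar_green: Closed amber glass sample jar with a green screw cap and a white label, about 0.12 kg. Straight round outside 40 mm in diameter, 88 mm tall; the cap is the top 28 mm (60 to 88 mm above the origin). Origin: centre of the underside; z up the jar. Yaw does not matter. At the start it stands in the bench rack, beside the tag of its colour.
- jar_yellow: Closed amber glass sample jar with a yellow screw cap and a white label, about 0.12 kg. Straight round outside 40 mm in diameter, 88 mm tall; the cap is the top 28 mm (60 to 88 mm above the origin). Origin: centre of the underside; z up the jar. Yaw does not matter. At the start it stands in the bench rack, beside the tag of its colour.
- jar_purple: Closed amber glass sample jar with a purple screw cap and a white label, about 0.12 kg. Straight round outside 40 mm in diameter, 88 mm tall; the cap is the top 28 mm (60 to 88 mm above the origin). Origin: centre of the underside; z up the jar. Yaw does not matter. At the start it stands in the bench rack, beside the tag of its colour.
- tag_red: Flat red tag, 20 x 44 x 4 mm, fixed on the bench rack's ledge. It marks the pocket where the jar with the red cap stands at the start: the pocket's centre lies 46 mm along the tag's own -x. Origin: centre of its underside, 30 mm above the work surface; axes parallel to the rack's. It stays when the jar is taken, so it still shows the original order.
- tag_green: Flat green tag, 20 x 44 x 4 mm, fixed on the bench rack's ledge. It marks the pocket where the jar with the green cap stands at the start: the pocket's centre lies 46 mm along the tag's own -x. Origin: centre of its underside, 30 mm above the work surface; axes parallel to the rack's. It stays when the jar is taken, so it still shows the original order.
- tag_yellow: Flat yellow tag, 20 x 44 x 4 mm, fixed on the bench rack's ledge. It marks the pocket where the jar with the yellow cap stands at the start: the pocket's centre lies 46 mm along the tag's own -x. Origin: centre of its underside, 30 mm above the work surface; axes parallel to the rack's. It stays when the jar is taken, so it still shows the original order.
- tag_purple: Flat purple tag, 20 x 44 x 4 mm, fixed on the bench rack's ledge. It marks the pocket where the jar with the purple cap stands at the start: the pocket's centre lies 46 mm along the tag's own -x. Origin: centre of its underside, 30 mm above the work surface; axes parallel to the rack's. It stays when the jar is taken, so it still shows the original order.
- bench_rack: White fixed rack, 260 mm along y, holding the jars at the start. Four pockets in a row, shape, size and origin as in sampler_rack; +y end is left seen from the robot. A ledge, 26 mm wide, 30 mm high, on the +x side (away from the robot) bears the tags. Jars stand 24 mm apart: fingers fit only if they close across the row (along rack x), above the walls.
- sampler_rack: Blue fixed rack, empty, left or right of the white one. Four pockets 60 mm (y) by 58 mm (x), centres at y = 96, 32, -32, -96 mm, x = 0. Outside 260 mm (y) by 66 mm (x), walls 4 mm thick, 30 mm high; pocket floor 4 mm above the origin. Origin: centre of underside, on the work surface; +y end is left seen from the robot (yaw within 0.3 rad). No tags.
Things that resemble listed ones, but are neither listed nor needed, are in the scene too. Leave any black or grey look-alike of the jar_yellow alone.

How it is judged:
By the outcome, as a careful person would: the job done as asked, in the order asked, and still so for the second after the job is handed in, with the robot touching nothing.
It also fails if it takes over 112 s, if anything falls off the work surface, if the arm or the gripper's body presses on something with over 40 N, if the wrist force passes 120 N, or if a joint passes its speed limit or range.

### The arm

A 7-joint arm with a two-finger parallel gripper is mounted at the origin on the work surface. World frame = base frame: x ahead of the robot, y to its left, z up, the work surface at z = 0. Lengths are in m, angles in rad, forces in N, time in s.
With the tool pointing down it reaches from about 0.35 to 0.9 m from the base axis. Payload 8.1 kg.
Tool frame: the origin (TCP) lies between the finger pads; the fingertips stand 22 mm ahead of it and the grasp point (between the pads) lies 3 mm ahead of it (arm.tip_reach is the distance from the TCP to the fingertips, in m); z points along the fingers, y is the line along which they close (so a half turn about z gives the same grasp; the last joint's range is limited). The gripper opens to 92 mm and grips with 3 to 60 N. Pads are 19 mm wide; open, the fingers measure 130 mm over their backs; the gripper's body (75 mm by 190 mm) begins 47 mm behind the grasp point.
Start: joints at [-1.381, 0.434, 0.025, 1.573, -0.012, 1.134, -0.075], TCP at [0.18, 0.598, 0.249] pointing down, gripper open.
Joint ranges: [-2.62, 2.62], [-0.44, 2.09], [-1.27, 1.32], [0.08, 2.57], [-1.32, 4.46], [0.12, 2], [-2.74, 2.74]. Speed limits (rad/s): [2.22, 2.22, 3.01, 3.01, 3.14, 3.14, 3.14].

### API

Orientations are given as a rotation vector (axis times angle).
In Python, from cell import telemetry, vision, job, arm gives the robot as it stands. The module is installed in compiled form; this text tells all that it offers.
- The arm moves only by the shell command python3 -m creep 'ROWS' [FORCE]. ROWS is text: rows parted by semicolons, each of 7 numbers parted by spaces: the finger opening in cm, from 0 to 9.18, then the shift along the tool's x, y, z in cm, then the turn, a rotation vector about the tool's x, y, z in degrees. A call has 1 to 5 rows; each row is the pose to reach, as a shift and turn from the pose commanded when the call began, along the tool's axes at that moment; what a row does not reach only later rows make up. A row lasts 1/8 s, in which the tool goes at most 62.5 mm and 10.7 degrees, less where a joint would pass 70% of its speed; a pose out of reach is approached as far as the arm can. A call with a gripper value outside its range is refused whole. The fingers move at their own pace and stop on an object; FORCE is the grip in N (left out, the last holds). Time passes only in rows, so rows that repeat a pose let the fingers close. It gives the time, the measured TCP pose, the force, the opening and the grip force at its end, in the units of the state.
- telemetry.observe(): the state, without advancing time (a new reading comes with each control period).
- vision.get_image(name): name is "scene" or "top" or "wrist"; returns the picture (384x512x3 uint8, red, green, blue); there is no depth.
- vision.camera_info(name): a dict with "fov_y" (degrees; the focal length in pixels is half the picture's height over the tangent of half this angle, whatever the lens; pixels are square), "cx", "cy" (the principal point, pixels), "extrinsics" (4x4, takes a point from camera to world coordinates). Camera axes: x right, y down, z forward; pixel columns grow to the right and rows downward; lengths in m; the calibration is good to about 2 mm. A picture is of the moment at which its call begins: read the wrist's pose just before it. camera_info takes no time and is no camera call; for the wrist camera it gives the pose at the moment of the call.
- job.sign_off(): hands the job in; it is judged then, once.
The state is a dict: "clock": time; "joints": joint angles; "dq": joint speeds; "joint_efforts": joint torques, N m; "position": TCP position; "ee_rot": TCP orientation; "force": force on the tool from outside, world axes, zero at the start; "ft_torque": the same for the moment, N m; "width": opening from 0.0 (shut) to 1.0 (fully open); "gripper_force": force on a finger pad.
Only numpy, scipy, OpenCV 4.12 (cv2) and the standard library are available. Lean on these libraries where they do the work, as an engineer would, in place of code of your own. Each camera call takes 0.05 s, during which the arm holds its last target. There are 200 camera calls.

## Working session

There is one attempt and no reset: what is moved stays moved. The work goes in short steps, Python scripts to look and compute and a shell command to move; the robot and the scene stay as the last step left them, time stands still between calls to the robot, and variables do not carry over. Pictures are saved under pics/ and viewed, at most 14 in all, crops included, and the job is handed in when it is done.

```bash
mkdir -p pics
python3 - <<'E'
from cell import telemetry, vision
import cv2
s=telemetry.observe();print({k:s[k] for k in('clock','position','ee_rot','width','force')})
for n in('scene','top'):
    im=vision.get_image(n);cv2.imwrite(f'pics/{n}0.png',im[:,:,::-1]);c=vision.camera_info(n);print(n,c)
E
```

```text
{'clock': 0.0, 'position': array([0.18030216, 0.59793232, 0.24795618]), 'ee_rot': array([-4.58394694e-01, -3.10788750e+00,  2.42820110e-03]), 'width': 1.0014396600138191, 'force': array([-0.26106282,  0.98243253, -0.27807438])}
scene {'fov_y': 54.39575210344365, 'cx': 260.429037402864, 'cy': 192.35561584345572, 'extrinsics': array([[ 0.60914366,  0.67389372, -0.41810436,  0.88577447],
       [ 0.79292233, -0.50770401,  0.33691366, -0.2775903 ],
       [ 0.01477074, -0.5367531 , -0.84361006,  0.77227005],
       [ 0.        ,  0.        ,  0.        ,  1.        ]])}
top {'fov_y': 55.00312619879222, 'cx': 257.1513213217606, 'cy': 190.1396859335709, 'extrinsics': array([[-0.00105174, -0.99944074,  0.03342302,  0.49471005],
       [-0.99999709,  0.00112373,  0.00213511, -0.00213472],
       [-0.00217147, -0.03342068, -0.99943901,  0.81263619],
       [ 0.        ,  0.        ,  0.        ,  1.        ]])}
```

View pics/top0.png

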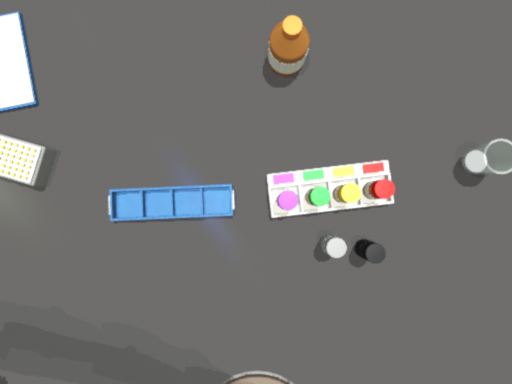

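View pics/scene0.png

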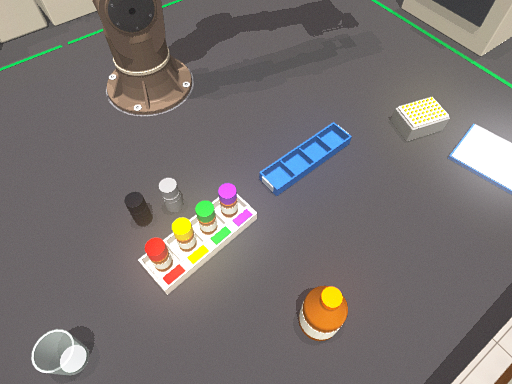

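The top view shows the white rack (cols 268–393, row ~190) with jars left to right purple (288,200), green (320,197), yellow (350,193) and red (383,189). The tags stand in the same order. The empty blue rack spans cols 109–234 at row ~203. Grey and black look-alikes stand at (336,247) and (374,252), on the robot side of the white rack.

```bash
cat > h.py <<'E'
import numpy as np,cv2
from cell import vision
HS={'red':[(0,5),(175,180)],'green':[(50,75)],'yellow':[(25,33)],'purple':[(138,155)],'blue':[(100,115)]}
def grab(n):
    c=vision.camera_info(n); return vision.get_image(n),c
def ray(c,p,z):
    f=192/np.tan(np.radians(c['fov_y']/2));E=c['extrinsics']
    d=E[:3,:3]@np.array([(p[0]-c['cx'])/f,(p[1]-c['cy'])/f,1]);o=E[:3,3]
    return o+d*(z-o[2])/d[2]
def mask(im,col,smin=150,vmin=60):
    h=cv2.cvtColor(im,cv2.COLOR_RGB2HSV);m=0
    for a,b in HS[col]: m=m|cv2.inRange(h,(a,smin,vmin),(b,255,255))
    return m
def blobs(im,col,amin=40,**k):
    return [c for c in cv2.findContours(mask(im,col,**k),cv2.RETR_EXTERNAL,cv2.CHAIN_APPROX_NONE)[0] if cv2.contourArea(c)>amin]
E
python3 - <<'E'
from h import *
np.set_printoptions(precision=4,suppress=True)
for n in('top','scene'):
    im,c=grab(n)
    for col in('red','green','yellow','purple','blue'):
        for b in blobs(im,col):
            m=cv2.moments(b);p=(m['m10']/m['m00'],m['m01']/m['m00']);r=cv2.minAreaRect(b)
            print(n,col,int(m['m00']),np.round(p,1),'tag',ray(c,p,.034)[:2],'cap',ray(c,p,.090 if n=='top' else .08)[:2],'rect',np.round(r[0],1),np.round(r[1],1),round(r[2],1))
    for b in blobs(im,'blue'):
        if cv2.contourArea(b)>500:
            bx=cv2.boxPoints(cv2.minAreaRect(b));w=[ray(c,p,.03)[:2] for p in bx];w0=[ray(c,p,0)[:2] for p in bx]
            print(n,'corners z.03',np.array(w).round(4).tolist())
if 1:
    im,c=grab('top')
    print('grey',ray(c,(336.5,247.5),.088),'black',ray(c,(374.5,252.5),.088))
E
```

```text
top red 240 [383.4 189.6] tag [ 0.5216 -0.2671] cap [ 0.5196 -0.248 ] rect [382.5 188. ] [18. 23.] 90.0
top blue 106 [114.1 204. ] tag [0.4918 0.3016] cap [0.492  0.2798] rect [113.6 204.1] [ 9.8 27.5] 11.3
top blue 59 [143.9 201.7] tag [0.4967 0.2387] cap [0.4965 0.2214] rect [144.5 203. ] [26.  5.] 90.0
scene red 164 [173.3 274.1] tag [ 0.5699 -0.2463] cap [ 0.5896 -0.2483] rect [173.3 274. ] [ 9.1 21.7] 51.3
scene red 356 [155.2 248.9] tag [ 0.4982 -0.2483] cap [ 0.5224 -0.2501] rect [155.5 249. ] [22. 21.] 90.0
scene green 125 [220.5 234.9] tag [ 0.5547 -0.1193] cap [ 0.5753 -0.1292] rect [220.7 234.7] [ 7.7 19.1] 50.2
scene green 208 [204.2 208.3] tag [ 0.477  -0.1111] cap [ 0.5025 -0.1214] rect [204.  208.5] [15. 18.] 90.0
scene green 108 [30.1 57.3] tag [-0.2766 -0.2422] cap [-0.2042 -0.2444] rect [30.4 57.2] [ 2.6 65.9] 68.8
scene green 56 [85.  36.1] tag [-0.277  -0.0689] cap [-0.2046 -0.0819] rect [85.  36.1] [ 2.4 36.8] 68.7
scene green 335 [443.8  43.9] tag [0.4273 0.8217] cap [0.4558 0.7532] rect [441.6  42.5] [164.8   3.1] 32.0
scene yellow 299 [331.6 296.7] tag [ 0.8009 -0.0197] cap [ 0.8062 -0.0357] rect [331.5 296.5] [21.2 18.4] 45.0
scene yellow 154 [197.7 253.8] tag [ 0.5621 -0.1825] cap [ 0.5823 -0.1884] rect [197.7 253.6] [ 8.7 20.5] 50.2
scene yellow 300 [181.3 227.8] tag [ 0.4883 -0.1783] cap [ 0.5131 -0.1845] rect [181. 228.] [22. 18.] 90.0
scene purple 55 [245.2 214.6] tag [ 0.5464 -0.0464] cap [ 0.5676 -0.0608] rect [242.2 216.9] [ 7.5 17.1] 49.4
scene purple 182 [226.9 190.5] tag [ 0.4685 -0.0425] cap [ 0.4945 -0.0572] rect [226.5 190. ] [17. 14.] 0.0
scene blue 2341 [306.2 156.7] tag [0.5048 0.173 ] cap [0.5285 0.1449] rect [306.6 156.8] [28.3 95.1] 55.5
scene corners z.03 [[0.47, 0.0525], [0.4553, 0.331], [0.5397, 0.3072], [0.5458, 0.0417]]
grey [ 0.4066 -0.1556  0.088 ] black [ 0.3968 -0.2297  0.088 ]
```

Run:
```python
from h import *
im=cv2.imread('pics/top0.png');h=cv2.cvtColor(im,cv2.COLOR_BGR2HSV)
for n,(x,y) in dict(pt=(284,178),pc=(288,200),gt=(313,175),gc=(320,197),yt=(343,171),yc=(350,193),rt=(373,168),rc=(384,188),bf=(128,206),bw=(170,187)).items(): print(n,h[y,x])
cv2.imwrite('pics/crop1.png',cv2.resize(im[150:270,100:400],None,fx=2.6,fy=2.6,interpolation=cv2.INTER_CUBIC))
```

```text
pt [150  94 255]
pc [149  99 255]
gt [ 67 112 255]
gc [ 67 120 255]
yt [ 30 106 255]
yc [ 30 110 255]
rt [  0 146 255]
rc [  1 153 255]
bf [104 138 240]
bw [105 124 211]
```

View pics/crop1.png

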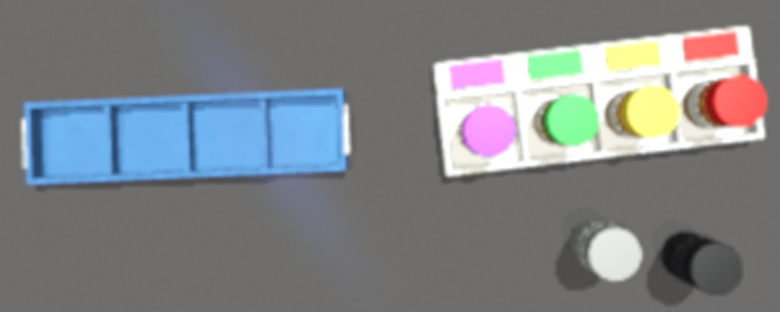

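The enlarged top view shows jars purple, green, yellow, red from left to right, with matching tags. The blue rack is empty, with its four pockets nearly along y. The look-alikes stand about 45 px below the row. The colours are paler here, so I'll lower the saturation threshold.

Run:
```python
from h import *
np.set_printoptions(precision=4,suppress=True)
im,c=grab('top')
tags={}
for col in('purple','green','yellow','red'):
    for b in blobs(im,col,smin=70):
        m=cv2.moments(b);p=(m['m10']/m['m00'],m['m01']/m['m00'])
        k='tag' if p[1]<182 else 'cap'
        if p[1]<100: continue
        X=ray(c,p,.034 if k=='tag' else .092); print(col,k,int(m['m00']),np.round(p,1),X[:2])
        if k=='tag': tags[col]=X[:2]
T=np.array(list(tags.values()));q=np.polyfit(T[:,1],T[:,0],1);yaw=np.arctan(-q[0])
print('bench yaw',yaw,'spacing',np.linalg.norm(np.diff(T,axis=0),axis=1))
for k in tags: print(k,'pocket',tags[k]-.046*np.array([np.cos(yaw),np.sin(yaw)]))
for b in blobs(im,'blue',smin=85,vmin=50):
    r=cv2.minAreaRect(b)
    if cv2.contourArea(b)<500: continue
    bx=cv2.boxPoints(r);w=np.array([ray(c,p,.03)[:2] for p in bx]);print(r);print(w,w.mean(0),np.linalg.norm(np.roll(w,-1,0)-w,axis=1))
s,cs=grab('scene')
b=max(blobs(s,'blue',smin=120,vmin=40),key=cv2.contourArea)
hull=cv2.approxPolyDP(cv2.convexHull(b),3,True)[:,0];print('scene',[(p.tolist(),ray(cs,p,.03)[:2].round(3).tolist()) for p in hull])
```

```text
purple cap 279 [287.5 199.9] [ 0.4996 -0.0598]
purple tag 132 [282.8 178.2] [ 0.5459 -0.0547]
green cap 297 [319.4 195.9] [ 0.5074 -0.1221]
green tag 140 [313.1 174.6] [ 0.5536 -0.1188]
yellow cap 314 [350.  192.7] [ 0.5137 -0.182 ]
yellow tag 145 [342.7 171. ] [ 0.5609 -0.1816]
red cap 362 [383.1 188.5] [ 0.5217 -0.2467]
red tag 151 [372.7 167.6] [ 0.5683 -0.2449]
bench yaw 0.11714425850933798 spacing [0.0645 0.0632 0.0638]
purple pocket [ 0.5002 -0.0601]
green pocket [ 0.5079 -0.1242]
yellow pocket [ 0.5153 -0.1869]
red pocket [ 0.5226 -0.2503]
((170.9993438720703, 202.14938354492188), (32.79330062866211, 123.29606628417969), 87.7688217163086)
[[0.5254 0.3149]
 [0.5353 0.053 ]
 [0.4658 0.0503]
 [0.4559 0.3114]] [0.4956 0.1824] [0.2621 0.0696 0.2613 0.0696]
scene [([351, 136], [0.522, 0.315]), ([349, 143], [0.536, 0.294]), ([276, 195], [0.546, 0.044]), ([260, 179], [0.487, 0.041]), ([260, 171], [0.468, 0.056]), ([333, 122], [0.458, 0.311])]
```

```bash
cat > go.py <<'E'
import sys,numpy as np
from scipy.spatial.transform import Rotation as R
from cell import telemetry
# go.py x y z_grasp yaw : shift (cm) / turn (deg) in tool axes; grasp point 3 mm ahead of TCP
x,y,z,yaw=map(float,sys.argv[1:5]);s=telemetry.observe()
Rc=R.from_rotvec(s['ee_rot']);c,n=np.cos(yaw),np.sin(yaw)
Y=np.array([c,n,0]);Z=np.array([0,0,-1.]);Rt=R.from_matrix(np.c_[np.cross(Y,Z),Y,Z])
print('shift',(Rc.inv().apply(np.array([x,y,z+.003])-s['position'])*100).round(2),'turn',np.degrees((Rc.inv()*Rt).as_rotvec()).round(1),'t',round(s['clock'],2),'q',s['joints'].round(2),'F',s['force'].round(1),'w',round(s['width'],3),'g',round(s['gripper_force'],1))
E
python3 go.py .4998 -.060 .25 .117; python3 go.py .4998 -.060 .25 -3.0246
```

```text
shift [-49.58 -53.81  -0.42] turn [-0.   0.  66.5] t 0.35 q [-1.38  0.43  0.03  1.57 -0.01  1.13 -0.08] F [-0.1 -0.4 -0.8] w 1.002 g 0.0
shift [-49.58 -53.81  -0.42] turn [  -0.    -0.  -113.5] t 0.35 q [-1.38  0.43  0.03  1.57 -0.01  1.13 -0.08] F [-0.1 -0.4 -0.8] w 1.002 g 0.0
```

```bash
python3 -m creep '9 -5 -5.4 0 0 0 7; 9 -10 -10.8 0 0 0 14; 9 -15 -16.2 0 0 0 21; 9 -20 -21.6 0 0 0 28; 9 -25 -27 0 0 0 35'; python3 go.py .4998 -.060 .25 .117
```

```text
clock: 0.98
position: [0.3182, 0.3157, 0.249]
ee_rot: [1.377, 2.823, 0.002]
force: [1.4, 1.1, 0.8]
width: 0.981
gripper_force: 0.0
shift [-40.79  -8.82  -0.42] turn [ 0.  -0.  31.3] t 0.97 q [-1.11  0.14  0.24  2.   -0.04  1.01 -0.19] F [1.4 1.1 0.8] w 0.981 g 0.0
```

```bash
python3 -m creep '9 0 0 0 0 0 0;9 0 0 0 0 0 0'; python3 go.py .4998 -.060 .25 .117
```

```text
clock: 1.23
position: [0.3173, 0.3181, 0.249]
ee_rot: [-1.371, -2.826, -0.002]
force: [-1.1, 0.7, 0.1]
width: 0.981
gripper_force: 0.0
shift [-40.99  -9.08  -0.43] turn [ 0.  -0.1 31.5] t 1.23 q [-1.11  0.14  0.23  1.99 -0.04  1.01 -0.19] F [-1.1  0.7  0.1] w 0.981 g 0.0
```

```bash
python3 -m creep '9 -6 -1.5 0 0 0 6; 9 -12 -3 0 0 0 12; 9 -18 -4.5 0 0 0 18; 9 -24 -6 0 0 0 24; 9 -30 -7.5 0 0 0 31';python3 -m creep '9 0 0 0 0 0 0;9 0 0 0 0 0 0' >/dev/null; python3 go.py .4998 -.060 .25 .117
```

```text
clock: 1.85
position: [0.4453, 0.0356, 0.249]
ee_rot: [2.076, 2.357, 0.001]
force: [1.1, 0.9, 0.1]
width: 0.977
gripper_force: 0.0
shift [-10.33   4.26  -0.45] turn [-0.  -0.   0.7] t 2.1 q [-0.7   0.14  0.56  2.02 -0.09  1.01  0.04] F [-0.3  1.1 -0.5] w 0.982 g 0.0
```

```bash
python3 -m creep '7 -5 2.1 0 0 0 0.7;7 -10.3 4.3 0 0 0 0.7;7 -10.3 4.3 0 0 0 0.7;7 -10.3 4.3 0 0 0 0.7';python3 go.py .4998 -.060 .07 .117
python3 - <<'E'
from h import *
im,c=grab('wrist');cv2.imwrite('pics/w1.png',im[:,:,::-1]);print(c['extrinsics'].round(3).tolist(),c['fov_y'])
E
```

```text
clock: 2.6
position: [0.4997, -0.0591, 0.2482]
ee_rot: [-2.087, -2.347, 0.001]
force: [-0.0, 0.2, 0.2]
width: 0.759
gripper_force: 0.0
shift [-0.1   0.02 17.52] turn [-0.1 -0.   0. ] t 2.6 q [-0.49  0.26  0.63  1.9  -0.18  1.04  0.33] F [-0.   0.2  0.2] w 0.759 g 0.0
[[0.993, 0.113, 0.03, 0.491], [0.117, -0.954, -0.276, 0.016], [-0.002, 0.278, -0.961, 0.383], [0.0, 0.0, 0.0, 1.0]] 60.49210806533366
```

View pics/w1.png

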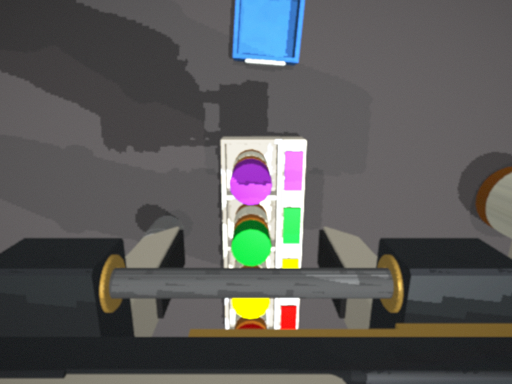

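The wrist view shows the fingers (inner faces at about cols 180 and 325) symmetric about the jar column (col 251). The purple cap is at (251,184), green at (251,242), and the tags are on the +x side.

```bash
python3 - <<'E'
from h import *
im,c=grab('wrist')
for col in('purple','green'):
  for b in blobs(im,col,smin=120):
    (x,y),r=cv2.minEnclosingCircle(b)
    # fit the cap's top rim: lower edge is occluding edge; use width centre, bottom edge - radius
    print(col,(round(x,1),round(y,1)),round(r,1),ray(c,(x,y),.092)[:2].round(4),ray(c,(x,y),.034)[:2].round(4))
E
python3 -m creep '7 0 0 4 0 0 0;7 0 0 8 0 0 0;7 0 0 12 0 0 0;7 0 0 15 0 0 0;7 0 0 17.5 0 0 0'; python3 go.py .4998 -.060 .07 .117
```

```text
purple (293.0, 174.0) 16.6 [ 0.536  -0.0461] [ 0.545  -0.0585]
purple (250.0, 182.0) 23.1 [ 0.4982 -0.0581] [ 0.4996 -0.0729]
green (250.5, 243.5) 22.8 [ 0.5058 -0.1188] [ 0.5088 -0.1457]
green (291.0, 225.2) 18.2 [ 0.5417 -0.0955] [ 0.5518 -0.1177]
clock: 3.32
position: [0.4993, -0.0591, 0.0726]
ee_rot: [-2.087, -2.347, -0.0]
force: [0.9, 0.1, 0.4]
width: 0.766
gripper_force: 0.0
shift [-0.09  0.04 -0.04] turn [-0.  -0.1  0. ] t 3.33 q [-0.35  0.51  0.5   2.08 -0.4   0.64  0.53] F [0.9 0.1 0.4] w 0.766 g 0.0
```

```bash
python3 -m creep '3.4 0 0 0 0 0 0;3.4 0 0 0 0 0 0;3.4 0 0 0 0 0 0;3.4 0 0 0 0 0 0;3.4 0 0 0 0 0 0' 20; python3 go.py .4998 -.060 .07 .117
```

```text
clock: 3.95
position: [0.5005, -0.0611, 0.0746]
ee_rot: [2.091, 2.344, 0.002]
force: [-1.3, 0.5, 8.4]
width: 0.434
gripper_force: 20.0
shift [ 0.12 -0.05  0.16] turn [ 0.1 -0.  -0.2] t 3.95 q [-0.35  0.5   0.5   2.08 -0.4   0.65  0.53] F [-1.3  0.5  8.4] w 0.434 g 20.0
```

```bash
python3 -m creep '3.4 0 0 -1 0 0 0;3.4 0 0 -4 0 0 0;3.4 0 0 -7 0 0 0;3.4 0 0 -10 0 0 0;3.4 0 0 -13 0 0 0';python3 -m creep '3.4 0 0 0 0 0 0;3.4 0 0 0 0 0 0'; python3 go.py .4992 .0865 .20 .038
```

```text
clock: 4.58
position: [0.4994, -0.0615, 0.2052]
ee_rot: [2.092, 2.344, 0.0]
force: [0.3, 1.1, -0.5]
width: 0.43
gripper_force: 20.0
clock: 4.82
position: [0.4993, -0.0611, 0.2034]
ee_rot: [-2.091, -2.344, 0.0]
force: [-1.1, 0.4, -1.4]
width: 0.435
gripper_force: 20.0
shift [14.67  1.67  0.04] turn [-0.  -0.   4.4] t 4.83 q [-0.48  0.31  0.63  1.96 -0.23  0.94  0.38] F [-1.1  0.4 -1.4] w 0.435 g 20.0
```

```bash
python3 -m creep '3.4 3 0.4 0 0 0 1;3.4 6 0.7 0 0 0 2;3.4 9 1 0 0 0 3;3.4 12 1.4 0 0 0 4;3.4 14.7 1.7 0 0 0 4.4';python3 -m creep '3.4 0 0 0 0 0 0;3.4 0 0 0 0 0 0'>/dev/null; python3 go.py .4992 .0865 .0716 .038
python3 - <<'E'
from h import *
im,c=grab('wrist');cv2.imwrite('pics/w2.png',im[:,:,::-1])
E
```

```text
clock: 5.45
position: [0.4991, 0.0876, 0.2025]
ee_rot: [-2.179, -2.261, 0.003]
force: [0.4, -0.0, -1.2]
width: 0.434
gripper_force: 20.0
shift [ 0.07 -0.   12.84] turn [-0.1  0.1 -0.1] t 5.7 q [-0.75  0.32  0.61  1.95 -0.22  0.94  0.01] F [ 0.6 -0.2 -0.5] w 0.433 g 20.0
```

View pics/w2.png

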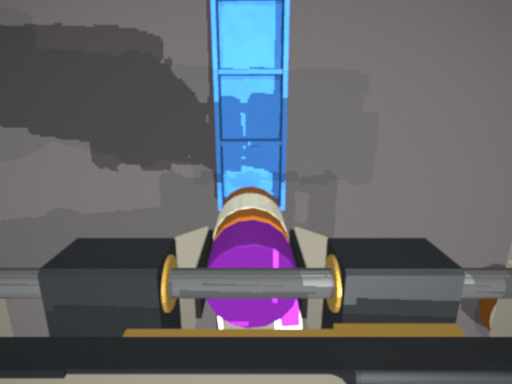

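The purple jar is gripped upright, and the rack shows between cols 213 and 290 with dividers at rows 71, 141 and about 209. I'll check these divider rows against the measured rack pose.

Run:
```python
from h import *
im,c=grab('wrist')
for p in((250,71),(250,141),(250,209),(222,141),(285,141),(213,71),(290,71)): print(p,ray(c,p,.03)[:2].round(4))
```

```text
(250, 71) [0.4948 0.1825]
(250, 141) [0.497  0.1211]
(250, 209) [0.4993 0.0542]
(222, 141) [0.4709 0.1202]
(285, 141) [0.5295 0.1223]
(213, 71) [0.4622 0.1813]
(290, 71) [0.5299 0.1837]
```

The dividers and walls agree with the rack pose within about 2 mm. Lowering now.

```bash
python3 -m creep '3.4 0 0 3 0 0 0;3.4 0 0 6 0 0 0;3.4 0 0 9 0 0 0;3.4 0 0 11 0 0 0;3.4 0 0 12 0 0 0';python3 -m creep '3.4 0 0 0.2 0 0 0;3.4 0 0 0.4 0 0 0;3.4 0 0 0.6 0 0 0;3.4 0 0 0.7 0 0 0'; python3 go.py .4992 .0865 .0716 .038
```

```text
clock: 6.42
position: [0.4996, 0.0856, 0.0828]
ee_rot: [-2.181, -2.26, 0.002]
force: [0.2, -0.6, -0.9]
width: 0.43
gripper_force: 20.0
clock: 6.92
position: [0.5002, 0.0868, 0.077]
ee_rot: [2.18, 2.262, 0.001]
force: [0.3, 0.3, -1.1]
width: 0.435
gripper_force: 20.0
shift [-0.03 -0.1   0.24] turn [ 0. -0. -0.] t 6.92 q [-0.64  0.5   0.49  2.07 -0.39  0.66  0.15] F [ 0.3  0.3 -1.1] w 0.435 g 20.0
```

```bash
python3 -m creep '3.4 0 0 0.1 0 0 0;3.4 0 0 0.2 0 0 0;3.4 0 0 0.3 0 0 0;3.4 0 0 0.3 0 0 0'; python3 go.py .4992 .0865 .0716 .038
```

```text
clock: 7.42
position: [0.4998, 0.0867, 0.0745]
ee_rot: [-2.18, -2.261, -0.001]
force: [-4.5, -0.1, 12.8]
width: 0.43
gripper_force: 20.0
shift [-0.02 -0.06 -0.01] turn [-0.  -0.  -0.1] t 7.42 q [-0.64  0.51  0.49  2.07 -0.39  0.65  0.15] F [-4.5 -0.1 12.8] w 0.43 g 20.0
```

```bash
python3 -m creep '4.4 0 0 0 0 0 0;5 0 0 0 0 0 0;6 0 0 0 0 0 0;7 0 0 0 0 0 0;7 0 0 0 0 0 0';python3 -m creep '7 0 0 -3 0 0 0;7 0 0 -6 0 0 0;7 0 0 -9 0 0 0;7 0 0 -12 0 0 0;7 0 0 -15 0 0 0';python3 -m creep '7 0 0 0 0 0 0;7 0 0 0 0 0 0'>/dev/null; python3 go.py .507 -.122 .22 .117
python3 - <<'E'
from h import *
im,c=grab('wrist');im2,_=grab('top');cv2.imwrite('pics/w3.png',np.hstack([im,im2[100:300,50:450][:, :]][:1])[:,:,::-1]);cv2.imwrite('pics/t3.png',cv2.resize(im2[150:270,100:400,::-1],None,fx=2.6,fy=2.6))
E
```

```text
clock: 8.05
position: [0.5, 0.0867, 0.0737]
ee_rot: [2.18, 2.262, -0.0]
force: [0.9, 0.2, -0.6]
width: 0.756
gripper_force: 0.0
clock: 8.68
position: [0.4998, 0.0866, 0.2247]
ee_rot: [-2.18, -2.262, 0.0]
force: [0.3, 1.2, 0.6]
width: 0.765
gripper_force: 0.0
shift [-2.089e+01 -3.000e-02  2.000e-02] turn [-0.  -0.  -4.6] t 8.93 q [-0.77  0.29  0.63  1.93 -0.21  0.98 -0.01] F [ 0.3  0.2 -0.5] w 0.761 g 0.0
```

View pics/w3.png

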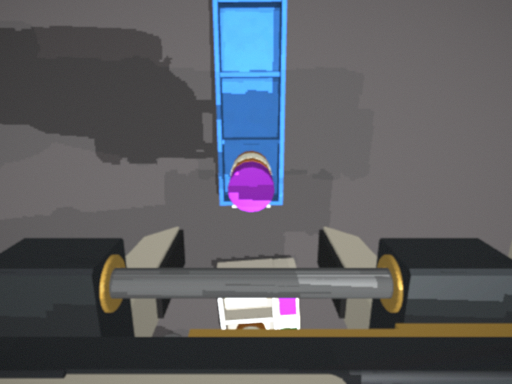

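The purple jar stands released in the rightmost blue pocket (cap at 251,187). Next is green.

```bash
python3 -m creep '7 -4.2 0 0 0 0 -1;7 -8.4 0 0 0 0 -2;7 -12.6 0 0 0 0 -3;7 -16.8 0 0 0 0 -4;7 -20.9 0 0 0 0 -4.6';python3 -m creep '7 0 0 0 0 0 0;7 0 0 0 0 0 0'>/dev/null; python3 go.py .507 -.122 .0706 .117
python3 - <<'E'
from h import *
im,c=grab('wrist')
for col in('green','yellow'):
  for b in blobs(im,col,smin=120):
    (x,y),r=cv2.minEnclosingCircle(b); print(col,(round(x,1),round(y,1)),round(r,1),ray(c,(x,y),.092)[:2].round(4))
E
```

```text
clock: 9.65
position: [0.5072, -0.1235, 0.2228]
ee_rot: [-2.086, -2.347, 0.002]
force: [1.3, -0.2, -0.2]
width: 0.759
gripper_force: 0.0
shift [-0.05 -0.02 14.93] turn [-0.1 -0.   0. ] t 9.9 q [-0.38  0.33  0.67  1.9  -0.24  1.    0.51] F [ 0.2 -0.9 -0.1] w 0.768 g 0.0
green (251.0, 189.8) 24.9 [ 0.5069 -0.1211]
green (296.0, 177.0) 21.9 [ 0.5427 -0.1058]
yellow (249.5, 251.9) 24.5 [ 0.5123 -0.1781]
yellow (293.0, 234.5) 20.2 [ 0.5481 -0.157 ]
```

```bash
python3 -m creep '7 0 0 4 0 0 0;7 0 0 8 0 0 0;7 0 0 11 0 0 0;7 0 0 13.5 0 0 0;7 0 0 14.9 0 0 0';python3 -m creep '3.4 0 0 0 0 0 0;3.4 0 0 0 0 0 0;3.4 0 0 0 0 0 0;3.4 0 0 0 0 0 0;3.4 0 0 0 0 0 0' 20; python3 -m creep '3.4 0 0 -1 0 0 0;3.4 0 0 -4 0 0 0;3.4 0 0 -7 0 0 0;3.4 0 0 -10 0 0 0;3.4 0 0 -13 0 0 0';python3 -m creep '3.4 0 0 0 0 0 0;3.4 0 0 0 0 0 0'>/dev/null; python3 go.py .4968 .1505 .20 .038
```

```text
clock: 10.58
position: [0.5072, -0.1206, 0.0733]
ee_rot: [-2.084, -2.349, 0.001]
force: [-0.6, -0.3, -0.0]
width: 0.762
gripper_force: 0.0
clock: 11.2
position: [0.5082, -0.1222, 0.0754]
ee_rot: [2.087, 2.347, 0.002]
force: [-0.8, 1.1, 5.8]
width: 0.433
gripper_force: 20.0
clock: 11.82
position: [0.5073, -0.1222, 0.2061]
ee_rot: [-2.088, -2.347, 0.0]
force: [0.6, 0.9, -2.1]
width: 0.433
gripper_force: 20.0
shift [27.18  2.16  0.14] turn [-0.  -0.   4.6] t 12.07 q [-0.37  0.35  0.67  1.92 -0.26  0.96  0.54] F [-0.3 -0.6 -1.3] w 0.432 g 20.0
```

```bash
python3 -m creep '3.4 3 0.2 0 0 0 0;3.4 7 0.5 0 0 0 1;3.4 11 0.8 0 0 0 2;3.4 15 1.1 0 0 0 2;3.4 18 1.4 0 0 0 2' >/dev/null;python3 -m creep '3.4 0 0 0 0 0 0;3.4 0 0 0 0 0 0'>/dev/null; python3 go.py .4968 .1505 .20 .038
```

```text
shift [9.3  0.44 0.09] turn [-0.1  0.1  2.5] t 12.95 q [-0.72  0.32  0.64  1.96 -0.23  0.94  0.12] F [-0.4 -1.3 -0.8] w 0.435 g 20.0
```

```bash
python3 -m creep '3.4 3 0.2 0 0 0 1;3.4 6 0.3 0 0 0 2;3.4 8 0.4 0 0 0 2.5;3.4 9.3 0.4 0 0 0 2.5;3.4 9.3 0.4 0 0 0 2.5' >/dev/null; python3 go.py .4968 .1505 .0716 .038; python3 -m creep '3.4 0 0 3 0 0 0;3.4 0 0 6 0 0 0;3.4 0 0 9 0 0 0;3.4 0 0 11 0 0 0;3.4 0 0 12 0 0 0';python3 -m creep '3.4 0 0 0.2 0 0 0;3.4 0 0 0.4 0 0 0;3.4 0 0 0.5 0 0 0;3.4 0 0 0.5 0 0 0'; python3 go.py .4968 .1505 .0716 .038
```

```text
shift [-0.05  0.   12.99] turn [-0.   0.   0.1] t 13.57 q [-0.88  0.34  0.63  1.92 -0.24  0.95 -0.1 ] F [ 0.1 -0.7 -0.7] w 0.433 g 20.0
clock: 14.2
position: [0.4967, 0.1496, 0.0839]
ee_rot: [2.18, 2.262, -0.002]
force: [0.5, -0.1, -1.1]
width: 0.434
gripper_force: 20.0
clock: 14.7
position: [0.4971, 0.1514, 0.0801]
ee_rot: [2.178, 2.264, 0.001]
force: [0.7, -0.6, -1.2]
width: 0.432
gripper_force: 20.0
shift [-0.09 -0.04  0.55] turn [ 0.  -0.   0.1] t 14.7 q [-0.77  0.52  0.52  2.04 -0.4   0.68  0.04] F [ 0.7 -0.6 -1.2] w 0.432 g 20.0
```

```bash
python3 -m creep '3.4 0 0 0.1 0 0 0;3.4 0 0 0.2 0 0 0;3.4 0 0 0.3 0 0 0;3.4 0 0 0.4 0 0 0;3.4 0 0 0.4 0 0 0'; python3 -m creep '3.4 0 0 0.1 0 0 0;3.4 0 0 0.1 0 0 0'
```

```text
clock: 15.32
position: [0.4969, 0.1512, 0.0756]
ee_rot: [-2.178, -2.264, 0.0]
force: [-0.0, 0.6, -1.7]
width: 0.436
gripper_force: 20.0
clock: 15.58
position: [0.4968, 0.1513, 0.0753]
ee_rot: [-2.178, -2.263, -0.0]
force: [-3.7, -1.3, 9.1]
width: 0.435
gripper_force: 20.0
```

Contact with the floor. I'll release, lift, and go towards yellow.

```bash
python3 -m creep '4.4 0 0 0 0 0 0;5 0 0 0 0 0 0;6 0 0 0 0 0 0;7 0 0 0 0 0 0;7 0 0 0 0 0 0';python3 -m creep '7 0 0 -3 0 0 0;7 0 0 -6 0 0 0;7 0 0 -9 0 0 0;7 0 0 -12 0 0 0;7 0 0 -15 0 0 0'>/dev/null;python3 -m creep '7 0 0 0 0 0 0;7 0 0 0 0 0 0'>/dev/null; python3 -m creep '7 -5 0 0 0 0 -1;7 -10 0 0 0 0 -2;7 -15 0 0 0 0 -3;7 -20 0 0 0 0 -4;7 -24 0 0 0 0 -4.6'>/dev/null;python3 -m creep '7 0 0 0 0 0 0;7 0 0 0 0 0 0'>/dev/null; python3 go.py .5135 -.183 .22 .117
```

```text
clock: 16.2
position: [0.4969, 0.1512, 0.0747]
ee_rot: [2.178, 2.264, -0.0]
force: [-0.3, -0.3, 0.5]
width: 0.755
gripper_force: 0.0
shift [-9.53 -0.36  0.08] turn [-0.1 -0.   0.1] t 17.95 q [-0.47  0.32  0.7   1.91 -0.24  1.    0.45] F [ 0.5  1.  -0.1] w 0.763 g 0.0
```

```bash
python3 -m creep '7 -4 -0.2 0 0 0 0;7 -8 -0.3 0 0 0 0;7 -9.5 -0.4 0 0 0 0;7 -9.5 -0.4 0 0 0 0;7 -9.5 -0.4 0 0 0 0'>/dev/null;python3 go.py .5135 -.183 .0706 .117
python3 - <<'E'
from h import *
im,c=grab('wrist')
for col in('yellow','red'):
  for b in blobs(im,col,smin=120):
    (x,y),r=cv2.minEnclosingCircle(b); print(col,(round(x,1),round(y,1)),round(r,1),ray(c,(x,y),.092)[:2].round(4))
E
```

```text
shift [-0.19 -0.03 15.07] turn [-0.  -0.1  0.2] t 18.57 q [-0.28  0.38  0.71  1.84 -0.28  1.03  0.66] F [-0.3  0.7 -0.2] w 0.763 g 0.0
yellow (250.5, 190.5) 24.7 [ 0.513  -0.1818]
yellow (296.5, 181.0) 22.1 [ 0.5502 -0.1689]
red (250.0, 256.3) 24.0 [ 0.52   -0.2426]
red (294.0, 238.0) 20.1 [ 0.5563 -0.2202]
```

```bash
python3 -m creep '7 0 0 4 0 0 0;7 -0.1 0 8 0 0 0;7 -0.1 0 11 0 0 0;7 -0.1 0 13.5 0 0 0;7 -0.1 0 15 0 0 0';python3 -m creep '3.4 0 0 0 0 0 0;3.4 0 0 0 0 0 0;3.4 0 0 0 0 0 0;3.4 0 0 0 0 0 0;3.4 0 0 0 0 0 0' 20; python3 -m creep '3.4 0 0 -1 0 0 0;3.4 0 0 -4 0 0 0;3.4 0 0 -7 0 0 0;3.4 0 0 -10 0 0 0;3.4 0 0 -13 0 0 0';python3 -m creep '3.4 0 0 0 0 0 0;3.4 0 0 0 0 0 0'>/dev/null; python3 go.py .4944 .2145 .20 .038
```

```text
clock: 19.25
position: [0.5134, -0.1828, 0.0736]
ee_rot: [-2.082, -2.35, 0.0]
force: [0.4, -0.2, 0.0]
width: 0.765
gripper_force: 0.0
clock: 19.88
position: [0.5141, -0.1845, 0.0754]
ee_rot: [2.085, 2.349, 0.001]
force: [-0.8, 0.6, 7.0]
width: 0.432
gripper_force: 20.0
clock: 20.5
position: [0.5132, -0.1844, 0.2061]
ee_rot: [-2.086, -2.349, 0.0]
force: [0.4, 0.3, -1.9]
width: 0.433
gripper_force: 20.0
shift [39.79  2.87  0.15] turn [-0.  -0.   4.6] t 20.75 q [-0.27  0.4   0.7   1.87 -0.31  0.98  0.69] F [ 0.3  0.7 -0.7] w 0.433 g 20.0
```

```bash
python3 -m creep '3.4 3 0.2 0 0 0 0;3.4 7 0.5 0 0 0 1;3.4 11 0.8 0 0 0 2;3.4 15 1.1 0 0 0 2;3.4 18 1.3 0 0 0 2' >/dev/null;python3 -m creep '3.4 0 0 0 0 0 0;3.4 0 0 0 0 0 0'>/dev/null;python3 -m creep '3.4 3 0.1 0 0 0 0;3.4 7 0.2 0 0 0 0;3.4 11 0.4 0 0 0 0;3.4 14 0.5 0 0 0 1;3.4 15 0.6 0 0 0 2' >/dev/null;python3 -m creep '3.4 0 0 0 0 0 0;3.4 0 0 0 0 0 0'>/dev/null; python3 go.py .4944 .2145 .20 .038
```

```text
shift [ 7.08 -0.11  0.17] turn [0.  0.  0.5] t 22.5 q [-0.9   0.35  0.67  1.93 -0.26  0.96 -0.05] F [-0.2 -0.7 -1.4] w 0.432 g 20.0
```

```bash
python3 -m creep '3.4 3 0 0 0 0 0.5;3.4 5 -0.1 0 0 0 0.5;3.4 7.1 -0.1 0 0 0 0.5;3.4 7.1 -0.1 0 0 0 0.5;3.4 7.1 -0.1 0 0 0 0.5' >/dev/null; python3 go.py .4944 .2145 .0723 .038; python3 -m creep '3.4 0 0 3 0 0 0;3.4 0 0 6 0 0 0;3.4 0 0 9 0 0 0;3.4 0 0 11 0 0 0;3.4 0 0 12 0 0 0'>/dev/null;python3 -m creep '3.4 0 0 0.2 0 0 0;3.4 0 0 0.4 0 0 0;3.4 0 0 0.6 0 0 0;3.4 0 0 0.6 0 0 0'; python3 go.py .4944 .2145 .0723 .038
```

```text
shift [-0.14  0.02 12.94] turn [-0.   0.   0.1] t 23.12 q [-1.    0.38  0.66  1.88 -0.28  0.97 -0.18] F [ 0.2 -0.9 -1. ] w 0.43 g 20.0
clock: 24.25
position: [0.4941, 0.2169, 0.079]
ee_rot: [2.176, 2.266, 0.001]
force: [0.0, 0.3, -1.1]
width: 0.43
gripper_force: 20.0
shift [-0.24  0.02  0.37] turn [ 0.  -0.   0.1] t 24.25 q [-0.9   0.55  0.54  1.99 -0.43  0.71 -0.05] F [ 0.   0.3 -1.1] w 0.43 g 20.0
```

```bash
python3 -m creep '3.4 -0.2 0 0 0 0 0;3.4 -0.2 0 0.1 0 0 0;3.4 -0.2 0 0.2 0 0 0;3.4 -0.2 0 0.3 0 0 0;3.4 -0.2 0 0.3 0 0 0'; python3 -m creep '3.4 0 0 0.1 0 0 0;3.4 0 0 0.1 0 0 0'
```

```text
clock: 24.88
position: [0.4941, 0.2148, 0.0756]
ee_rot: [-2.176, -2.266, 0.0]
force: [0.1, -0.9, -0.9]
width: 0.434
gripper_force: 20.0
clock: 25.12
position: [0.4942, 0.2148, 0.0754]
ee_rot: [-2.176, -2.266, -0.001]
force: [-3.3, 0.0, 9.3]
width: 0.434
gripper_force: 20.0
```

```bash
python3 -m creep '4.4 0 0 0 0 0 0;5 0 0 0 0 0 0;6 0 0 0 0 0 0;7 0 0 0 0 0 0;7 0 0 0 0 0 0';python3 -m creep '7 0 0 -3 0 0 0;7 0 0 -6 0 0 0;7 0 0 -9 0 0 0;7 0 0 -12 0 0 0;7 0 0 -15 0 0 0'>/dev/null;python3 -m creep '7 0 0 0 0 0 0;7 0 0 0 0 0 0'>/dev/null; python3 -m creep '7 -5 0 0 0 0 -1;7 -10 0 0 0 0 -2;7 -15 0 0 0 0 -3;7 -20 0 0 0 0 -4;7 -24 0 0 0 0 -4.6'>/dev/null;python3 -m creep '7 0 0 0 0 0 0;7 0 0 0 0 0 0'>/dev/null; python3 go.py .521 -.2465 .22 .117
```

```text
clock: 25.75
position: [0.4941, 0.2147, 0.0747]
ee_rot: [2.176, 2.266, -0.0]
force: [-0.2, 0.4, -0.5]
width: 0.757
gripper_force: 0.0
shift [-22.25  -0.92   0.08] turn [-0.1 -0.   0.2] t 27.5 q [-0.62  0.3   0.73  1.94 -0.24  0.99  0.33] F [ 0.2  0.5 -0.2] w 0.758 g 0.0
```

```bash
python3 -m creep '7 -4.5 -0.2 0 0 0 0;7 -9 -0.4 0 0 0 0;7 -13.5 -0.6 0 0 0 0;7 -18 -0.8 0 0 0 0;7 -22.2 -0.9 0 0 0 0'>/dev/null;python3 -m creep '7 0 0 0 0 0 0;7 0 0 0 0 0 0'>/dev/null;python3 go.py .521 -.2465 .0706 .117
python3 - <<'E'
from h import *
im,c=grab('wrist')
for col in('red',):
  for b in blobs(im,col,smin=120):
    (x,y),r=cv2.minEnclosingCircle(b); print(col,(round(x,1),round(y,1)),round(r,1),ray(c,(x,y),.092)[:2].round(4))
E
```

```text
shift [-0.2  -0.11 15.03] turn [-0.1 -0.1  0.3] t 28.38 q [-0.17  0.44  0.73  1.77 -0.33  1.06  0.8 ] F [-0.3  1.  -0.9] w 0.762 g 0.0
red (249.4, 192.6) 25.1 [ 0.5206 -0.2469]
red (294.5, 180.5) 22.2 [ 0.5567 -0.2318]
```

```bash
python3 -m creep '7 -0.2 -0.1 4 0 0 0;7 -0.2 -0.1 8 0 0 0;7 -0.2 -0.1 11 0 0 0;7 -0.2 -0.1 13.5 0 0 0;7 -0.2 -0.1 15 0 0 0';python3 -m creep '3.4 0 0 0 0 0 0;3.4 0 0 0 0 0 0;3.4 0 0 0 0 0 0;3.4 0 0 0 0 0 0;3.4 0 0 0 0 0 0' 20; python3 -m creep '3.4 0 0 -1 0 0 0;3.4 0 0 -4 0 0 0;3.4 0 0 -7 0 0 0;3.4 0 0 -10 0 0 0;3.4 0 0 -13 0 0 0';python3 -m creep '3.4 0 0 0 0 0 0;3.4 0 0 0 0 0 0'>/dev/null; python3 go.py .4920 .2785 .20 .038
```

```text
clock: 29.05
position: [0.521, -0.2464, 0.0735]
ee_rot: [-2.079, -2.353, -0.0]
force: [0.2, -0.8, 0.7]
width: 0.764
gripper_force: 0.0
clock: 29.68
position: [0.5214, -0.2488, 0.0755]
ee_rot: [2.083, 2.351, 0.001]
force: [-0.7, 1.3, 6.5]
width: 0.43
gripper_force: 20.0
clock: 30.3
position: [0.5205, -0.2487, 0.2061]
ee_rot: [-2.084, -2.351, 0.0]
force: [0.6, 0.4, -1.0]
width: 0.431
gripper_force: 20.0
shift [52.64  3.52  0.16] turn [-0.  -0.   4.8] t 30.55 q [-0.16  0.46  0.73  1.79 -0.36  1.02  0.83] F [-0.   1.2 -1.5] w 0.431 g 20.0
```

```bash
python3 -m creep '3.4 3 0.2 0 0 0 0;3.4 7 0.5 0 0 0 1;3.4 11 0.8 0 0 0 2;3.4 15 1.1 0 0 0 2;3.4 18 1.3 0 0 0 2' >/dev/null;python3 -m creep '3.4 0 0 0 0 0 0;3.4 0 0 0 0 0 0'>/dev/null;python3 -m creep '3.4 3 0.1 0 0 0 0;3.4 7 0.2 0 0 0 0;3.4 11 0.4 0 0 0 0;3.4 15 0.5 0 0 0 1;3.4 18 0.6 0 0 0 2' >/dev/null;python3 -m creep '3.4 0 0 0 0 0 0;3.4 0 0 0 0 0 0'>/dev/null; python3 go.py .4920 .2785 .20 .038
```

```text
shift [16.91 -0.25  0.14] turn [-0.   0.1  0.6] t 32.3 q [-0.88  0.35  0.74  1.94 -0.29  0.96  0.04] F [ 0.1 -0.7 -0.6] w 0.431 g 20.0
```

```bash
python3 -m creep '3.4 4 0 0 0 0 0.5;3.4 8 -0.1 0 0 0 0.6;3.4 12 -0.2 0 0 0 0.6;3.4 15 -0.2 0 0 0 0.6;3.4 16.9 -0.2 0 0 0 0.6' >/dev/null;python3 -m creep '3.4 0 0 0 0 0 0;3.4 0 0 0 0 0 0'>/dev/null; python3 go.py .4920 .2785 .0723 .038; python3 -m creep '3.4 0 0 3 0 0 0;3.4 -0.1 0 6 0 0 0;3.4 -0.1 0 9 0 0 0;3.4 -0.1 0 11 0 0 0;3.4 -0.1 0 12 0 0 0'>/dev/null;python3 -m creep '3.4 0 0 0.2 0 0 0;3.4 0 0 0.4 0 0 0;3.4 0 0 0.6 0 0 0;3.4 0 0 0.6 0 0 0'; python3 go.py .4920 .2785 .0723 .038
```

```text
shift [ 0.06 -0.06 12.95] turn [0. 0. 0.] t 33.17 q [-1.11  0.44  0.7   1.82 -0.33  1.01 -0.24] F [ 0.4 -0.5 -1.3] w 0.43 g 20.0
clock: 34.3
position: [0.4922, 0.2793, 0.079]
ee_rot: [2.176, 2.266, 0.001]
force: [0.7, 0.2, -1.8]
width: 0.434
gripper_force: 20.0
shift [-0.08 -0.02  0.37] turn [ 0.  -0.   0.2] t 34.3 q [-1.02  0.59  0.58  1.93 -0.47  0.75 -0.12] F [ 0.7  0.2 -1.8] w 0.434 g 20.0
```

```bash
python3 -m creep '3.4 0 0 0.1 0 0 0;3.4 0 0 0.2 0 0 0;3.4 0 0 0.3 0 0 0;3.4 0 0 0.3 0 0 0'; python3 -m creep '3.4 0 0 0.1 0 0 0;3.4 0 0 0.1 0 0 0'
```

```text
clock: 34.8
position: [0.492, 0.2791, 0.0756]
ee_rot: [2.176, 2.266, -0.0]
force: [0.3, 0.6, -0.5]
width: 0.435
gripper_force: 20.0
clock: 35.05
position: [0.4922, 0.2792, 0.0755]
ee_rot: [-2.176, -2.265, -0.001]
force: [-3.2, -1.0, 9.4]
width: 0.436
gripper_force: 20.0
```

```bash
python3 -m creep '4.4 0 0 0 0 0 0;5 0 0 0 0 0 0;6 0 0 0 0 0 0;7 0 0 0 0 0 0;7 0 0 0 0 0 0';python3 -m creep '7 0 0 -3 0 0 0;7 0 0 -6 0 0 0;7 0 0 -9 0 0 0;7 0 0 -12 0 0 0;7 0 0 -15 0 0 0'>/dev/null;python3 -m creep '7 0 0 0 0 0 0;7 0 0 0 0 0 0'>/dev/null; python3 -m creep '7 4 0 0 0 0 0;7 8 0 0 0 0 0;7 12 0 0 0 0 0;7 16 0 0 0 0 0;7 20 0 0 0 0 0'>/dev/null;python3 -m creep '7 0 0 0 0 0 0;7 0 0 0 0 0 0'
python3 - <<'E'
from h import *
a,c=grab('top');b,_=grab('scene');cv2.imwrite('pics/end.png',cv2.resize(np.vstack([a[130:280],b[60:310]])[:,:,::-1],None,fx=1.45,fy=1.45))
for col in('red','yellow','green','purple'):
  for k in blobs(a,col,smin=70):
    (x,y),r=cv2.minEnclosingCircle(k); print(col,(round(x),round(y)),round(r,1),ray(c,(x,y),.092)[:2].round(3))
E
```

```text
clock: 35.67
position: [0.4921, 0.2791, 0.0747]
ee_rot: [2.176, 2.266, -0.0]
force: [0.8, -0.2, 1.0]
width: 0.755
gripper_force: 0.0
clock: 37.42
position: [0.4839, 0.4779, 0.2234]
ee_rot: [2.176, 2.265, -0.004]
force: [0.1, -1.1, -0.5]
width: 0.767
gripper_force: 0.0
red (116, 204) 12.4 [0.492 0.275]
red (373, 168) 10.6 [ 0.563 -0.227]
yellow (148, 204) 11.7 [0.493 0.213]
yellow (343, 171) 10.4 [ 0.556 -0.169]
green (181, 202) 10.7 [0.497 0.147]
green (313, 174) 10.3 [ 0.549 -0.11 ]
purple (213, 200) 10.6 [0.501 0.086]
purple (283, 178) 10.3 [ 0.542 -0.051]
```

View pics/end.png

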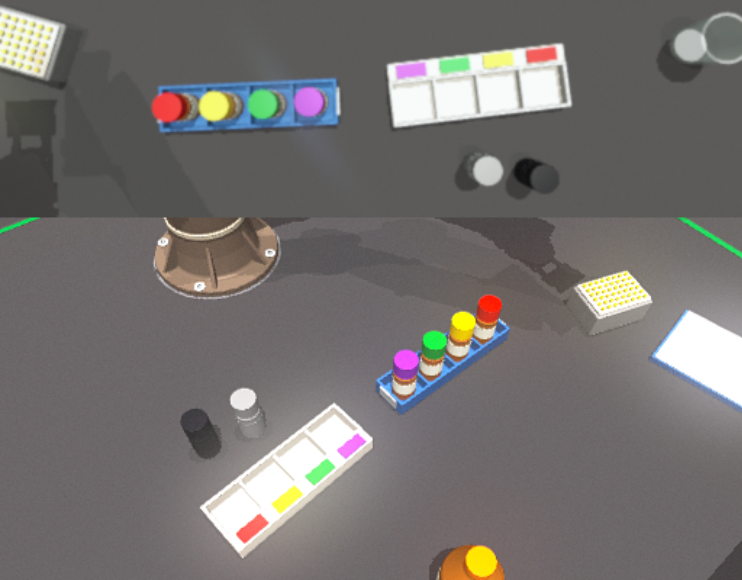

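Both views show all four jars upright in the blue rack. From the left they are red, yellow, green, purple, the reverse of the tag order. The white rack is empty and the look-alikes have not moved.

```bash
python3 -c "
from cell import job
print(job.sign_off())"
```

```text
the job is handed in; nothing more can be done
None
```

All four jars stand upright and released in the blue rack in reverse order (red, yellow, green, purple from the left), and I handed the job in at about 37.5 s on the robot's clock.

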